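# Set out the solder row on a repair bench

### The arm

A 6-joint arm with a two-finger parallel gripper is mounted at the origin on the work surface. World frame = base frame: x ahead of the robot, y to its left, z up, the work surface at z = 0. Lengths are in mm, angles in rad, forces in N, time in s.
With the tool pointing down it reaches from about 350 to 725 mm from the base axis. Payload 6 kg.
Tool frame: the origin (TCP) lies on the centre line of the jaws, within the pads' length; the fingertips stand 8 mm ahead of it and the grasp point (between the pads) lies 11 mm behind it; z points along the fingers, y is the direction in which the jaws open and shut (so a half turn about z gives the same grasp; the last joint's range is limited). The gripper opens to 85 mm and grips with 20 to 120 N. Pads are 22 mm wide; open, the fingers measure 114 mm over their backs; the gripper's body (76 mm by 85 mm) begins 54 mm behind the grasp point. The pads swing forward as they close: fully open they stand 13 mm farther back than shut.
Start: joints at [1.529, 0.04, 0.085, 0, -1.615, -0.334], TCP at [220.183, 558.113, 201.961] pointing down, gripper open.
Joint ranges: [-2.56, 2.56], [-1.29, 2.01], [-1.08, 1.49], [-3.29, 1.98], [-2.81, -0.18], [-2.99, 2.99]. Speed limits (rad/s): [2.57, 2.57, 3.01, 3.14, 3.14, 3.14].

### API

Orientations are given as a rotation vector (axis times angle).
In Python, from cell import * gives the robot as it stands.
- The arm moves only by the tool arm_command, never from a script. Its argument "deltas" is a list of rows, each a list of 3 entries, a list of its own where there are three numbers: the shift along the tool's x, y, z in mm, then the turn about the tool's z in rad, then the opening, from 0 (shut) to 1 (fully open). In form: [[[tx, ty, tz], yaw, claw], ...]. A call has exactly 8 rows; each row is the pose to reach, as a shift and turn from the pose measured when the call began, along the tool's axes at that moment; what a row does not reach only later rows make up. A row lasts 1/8 s, in which the tool goes at most 62.5 mm and 10.7 degrees, less where a joint would pass 70% of its speed; a pose out of reach is approached as far as the arm can. A call with a gripper value outside its range is refused whole. The fingers move at their own pace and stop on an object; "squeeze" is the grip in N (left out, the last holds). Time passes only in rows, so rows that repeat a pose let the fingers close, or fill a call up. It gives the time, the measured TCP pose, the force and the opening at its end, in the units of the state.
- get_state(): the state, without advancing time (a new reading comes with each control period).
- snapshot(name): name is "scene" or "top" or "wrist"; returns a dict with "color" (480x640x3 uint8, red, green, blue), "z_map" (480x640 float32, mm along the optical axis (not along the pixel's ray), 0 where there is no reading), "fx", "fy", "cx", "cy" (pixels), "R" (3x3) and "t" (3): a world point X has camera coordinates R X + t. Camera axes: x right, y down, z forward; pixel columns grow to the right and rows downward; lengths in mm; the calibration is good to about 2 mm. A picture is of the moment at which its call begins.
- sign_off(): hands the job in, once; it reports no verdict.
The state is a dict: "t": time; "joints": joint angles; "joint_velocities": joint speeds; "joint_torque": joint torques, N m; "eef_pos": TCP position; "orientation": TCP orientation; "wrist_force": force on the tool from outside, world axes, zero at the start; "moment": the same for the moment, N m; "width": finger opening in mm.
Only numpy, scipy, OpenCV 4.12 (cv2) and the standard library are available. Lean on these libraries where they do the work, as an engineer would, in place of code of your own. Each camera call takes 0.05 s, during which the arm holds its last target.

### The job

Set the bench out for a board repair, in one straight row along the line through the centres of the board holder and the soldering-iron stand: the teal screw tub midway between those two, with the amber flux jar standing centred on the tub's lid. Put the pink parts tray outside the holder (on the side away from the stand), leaving a gap of about 5 cm and with the tray's long sides parallel to the holder's long sides, and the solder spool outside the stand (on the side away from the holder), also leaving a gap of about 5 cm. Everything must end upright, and the black magnifier, the brass tin and the orange screwdriver are to be left where they are.

Things in the scene. Friction and masses are not known exactly. Their poses are not given: they have to be found in the camera images.
- holder_mid (a point): Board holder, fixed: aluminium base, 110 mm along x, 80 along y, jaws clamping a green circuit board, 32 mm high. Point: middle of the base, 6 mm above the blue mat on which all stands (mat top 4 mm above the worktop, turned up to 7 degrees). x crosses the row, roughly away from the robot; y along the row to the robot's left. Holder and stand are 270 mm apart along y; which is on the left varies.
- stand_mid (a point): Soldering-iron stand, fixed, empty: dark base, 110 mm along x, 80 along y, with a yellow sponge on the robot's side and a tilted steel coil cradle on the far side, about 60 mm high in all. Point: middle of the base, 7 mm above the mat. Axes parallel to the holder's.
- tub_mid (a point): Loose round teal tub with a flat closed lid, diameter 60 mm, 30 mm high, about 0.12 kg. This point is its centre, 15 mm above its underside; z is its axis.
- jar_mid (a point): Loose round amber (orange-brown) jar, diameter 42 mm up to its shoulder at 33 mm, with a smaller black cap (29 mm across) on top, 40 mm high in all, about 0.08 kg. This point is its centre, 20 mm above its underside; z is its axis.
- spool_mid (a point): Loose solder spool standing on end, white flanges and silver winding, diameter 50 mm, 40 mm high, about 0.25 kg. This point is its centre, 20 mm above its underside; z is its axis.
- tray_mid (a point): Loose pink open-topped parts tray with a few tiny screws fixed to its floor, 70 mm long (along its x) by 45 mm wide (along its y), 28 mm high, walls 3 mm, about 0.06 kg. This point is its centre, 14 mm above its underside; z is up.
- loupe_mid (a point): Bystander: small black round magnifier, diameter 38 mm, 26 mm high, loose. Its centre, 13 mm above its underside.
- tin_mid (a point): Bystander: small round brass tin, diameter 35 mm, 16 mm high, loose. Its centre, 8 mm above its underside.
- driver_mid (a point): Bystander: small orange-handled screwdriver lying on the mat, loose, about 145 mm long along its x (handle to -x), 12 mm thick. A point near its middle, 6 mm above its underside.
Mind the look-alikes: they are no part of the job. Of the things like the part that bears stand_mid, leave any that is red; of the rest the larger one is meant.

How it is judged:
By the outcome, as a careful person would: the job done as asked, in the order asked, and still so for the second after the job is handed in, with the robot touching nothing.
It also fails if it takes over 122 s, if anything falls off the work surface, if the arm or the gripper's body presses on something with over 40 N, if the wrist force passes 120 N, or if a joint passes its speed limit or range.

## Working session

There is one attempt and no reset: what is moved stays moved. The work goes in short steps, Python scripts to look and compute and a tool call to move; the robot and the scene stay as the last step left them, time stands still between calls to the robot, and variables do not carry over. Pictures are saved under pics/ and viewed, and the job is handed in when it is done.

Besides the shell and the picture viewer there is one more tool, called after "Call:" in YAML: its name, and indented under it one key for each argument. arm_command: Moves the arm, as the interface text tells. Its arguments: {"type":"object","properties":{"deltas":{"type":"array","items":{"type":"array"}},"squeeze":{"type":"number"}},"required":["deltas"]}

```bash
ls; mkdir -p pics; cat > h.py <<'E'
from cell import *
import numpy as np, cv2
def save(name,fn):
    s=snapshot(name); cv2.imwrite('pics/'+fn+'.png',s['color'][:,:,::-1]); np.savez('pics/'+fn+'.npz',**s); return s
def load(fn): return dict(np.load('pics/'+fn+'.npz'))
def ray(s,u,v,z):
    d=s['R'].T@np.array([(u-s['cx'])/s['fx'],(v-s['cy'])/s['fy'],1.]); c=-s['R'].T@s['t']
    return c+d*(z-c[2])/d[2]
def cloud(s):
    v,u=np.mgrid[0:480,0:640]; z=s['z_map']
    P=np.stack([(u-s['cx'])/s['fx']*z,(v-s['cy'])/s['fy']*z,z],-1)
    return (P-s['t'])@s['R']
E
python3 - <<'E'
from h import *
for n in ['scene','top','wrist']:
    s=save(n,n+'0'); print(n,-s['R'].T@s['t'],s['fx'])
print(get_state())
E
```

```text
pics
scene [905.51825998 313.00500661 953.51775382] 512.3904882969723
top [ 200.1211847   -65.02880849 1444.14918609] 614.9967408887633
wrist [285.71843092 533.24782354 373.18491328] 365.04263490034555
{'t': 0.15, 'joints': array([ 1.52870606e+00,  4.07002264e-02,  8.40548476e-02, -3.16280409e-04,
       -1.61550201e+00, -3.33740681e-01]), 'joint_velocities': array([ 1.44387752e-04, -2.23278534e-03,  1.42445860e-03,  2.49497533e-03,
        3.26354244e-04, -6.99635704e-05]), 'joint_torque': array([-2.24323914e-03, -3.68612015e+01,  3.47699654e+01,  6.93641961e+00,
       -4.26811923e-03,  3.03620041e-06]), 'eef_pos': array([220.05054829, 557.88280127, 201.20534806]), 'orientation': array([ 3.08493316e+00, -5.86605779e-01, -1.82601771e-04]), 'wrist_force': array([-0.83458758,  0.51777532,  0.85345309]), 'moment': array([ 0.05974925, -0.01712483, -0.01533994]), 'width': 85.14375600031073}
```

View pics/top0.png

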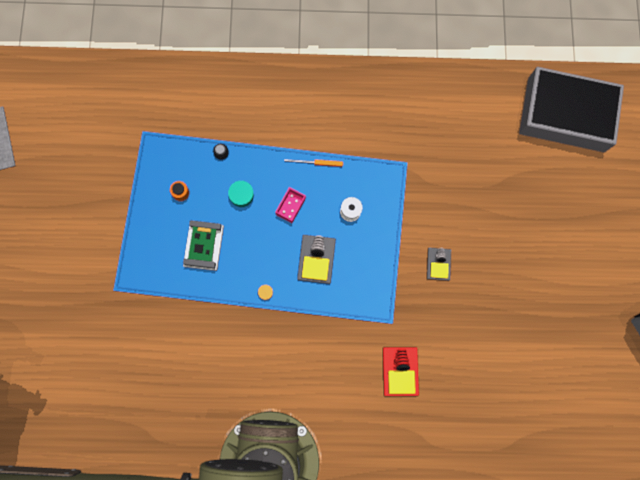

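View pics/scene0.png

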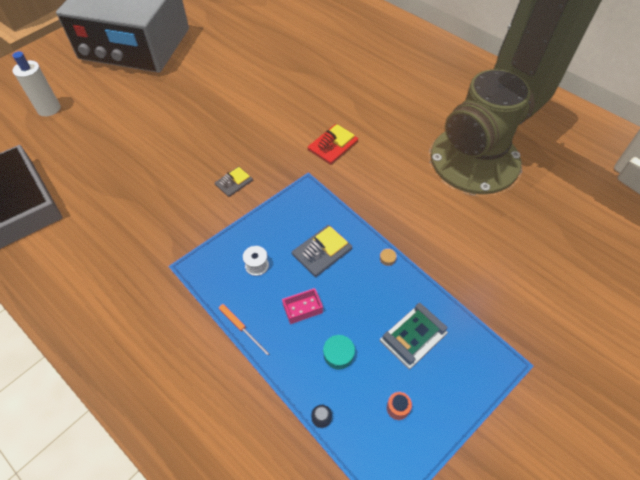

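Look-alikes for the stand, in the top view: red one at (401,371), which is out; a small dark one at (439,264); and a larger dark one at (317,259). The larger dark one fits, and it is also about 270 mm from the holder at (204,246). I'll confirm it in a crop and measure.

```bash
python3 - <<'E'
from h import *
s=load('top0'); c=s['color']
cr=cv2.resize(c[100:420,100:480],(760,640))[:600]
cv2.imwrite('pics/crop0.png',cv2.resize(c[130:310,110:460],(800,411),interpolation=cv2.INTER_CUBIC)[:,:,::-1])
P=cloud(s); 
hsv=cv2.cvtColor(c,cv2.COLOR_RGB2HSV)
for n,(u,v) in dict(tub=(240,193),jar=(179,190),spool=(345,212),tray=(290,205),loupe=(221,151),tin=(265,292),drv=(325,163),hold=(204,246),stand=(317,259),small=(439,264),red=(401,371),mat=(250,230)).items():
    print(n,hsv[v,u],P[v,u].round(1))
E
```

```text
tub [ 86 198 209] [613.6  87.6  33.6]
jar [135   9  59] [613.9 229.9  45.3]
spool [115   6 237] [ 569.3 -161.6   47.3]
tray [165 177 229] [594.3 -31.3   6.8]
loupe [120  10 183] [720.1 138.8  26.2]
tin [ 20 159 229] [380.1  21.1  19.8]
drv [ 17 199 235] [ 701.1 -114.1   12.1]
hold [ 70 171 122] [484.1 166.8  29. ]
stand [ 28 183 222] [460.8 -98.5  19.9]
small [ 30 175 238] [ 455.9 -387.6   16.1]
red [ 25 187 165] [ 205.8 -292.7   30.3]
mat [104 185 220] [531.2  63.2   1.7]
```

View pics/crop0.png

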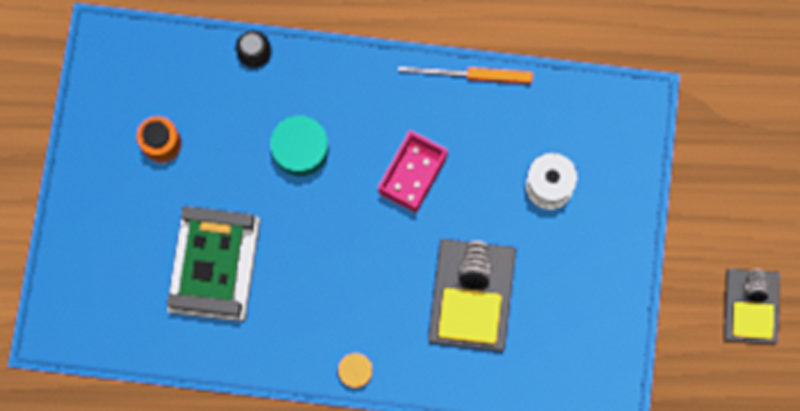

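View pics/wrist0.png

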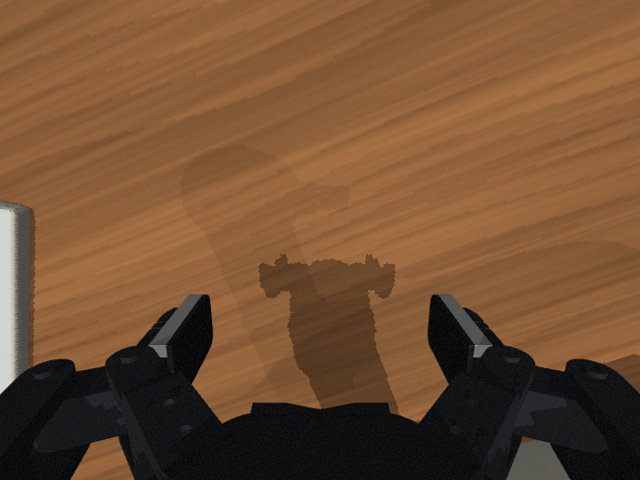

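```bash
cat >> h.py <<'E'
from scipy.spatial.transform import Rotation as Ro
def delta(xyz,phi=None,st=None):
    """tool-frame shift to reach world xyz; yaw so that tool x points along world angle phi"""
    st=st or get_state(); R=Ro.from_rotvec(st['orientation']).as_matrix()
    d=R.T@(np.array(xyz)-st['eef_pos']); p0=np.arctan2(R[1,0],R[0,0])
    yaw=0 if phi is None else -((phi-p0+np.pi)%(2*np.pi)-np.pi)
    print('shift',d.round(1),'yaw',round(yaw,3),'phi0',round(p0,4),'pos',st['eef_pos'].round(1),'tilt',R[2].round(3),'j',st['joints'].round(2),'t',st['t'],'w',st['width'])
    return d,yaw
E
python3 - <<'E'
from h import *
delta((440,40,380),-0.06)
E
```

```text
shift [ 394.7  401.3 -178.2] yaw -0.316 phi0 -0.3758 pos [220.1 557.9 201.2] tilt [ 0.     0.001 -1.   ] j [ 1.53  0.04  0.08 -0.   -1.62 -0.33] t 0.15 w 85.14375600031073
```

Call:
arm_command:
  deltas:
    - [[0,0,-60],0,1]
    - [[40,40,-110],-0.08,1]
    - [[80,80,-160],-0.16,1]
    - [[120,120,-178],-0.24,1]
    - [[160,160,-178],-0.31,1]
    - [[200,200,-178],-0.31,1]
    - [[240,240,-178],-0.31,1]
    - [[280,280,-178],-0.31,1]

```text
t: 1.15
eef_pos: [378.0, 192.9, 379.8]
orientation: [3.139, -0.103, 0.0]
wrist_force: [1.4, 1.0, 0.0]
width: 85.4
```

```bash
python3 - <<'E'
from h import *
delta((440,40,380),-0.06)
E
```

```text
shift [ 7.180e+01  1.486e+02 -1.000e-01] yaw -0.005 phi0 -0.0653 pos [378.  192.9 379.8] tilt [ 0.     0.001 -1.   ] j [ 0.95 -0.33  0.09  0.   -1.99  0.55] t 1.15 w 85.40255005861069
```

Call:
arm_command:
  deltas:
    - [[20,40,0],0,1]
    - [[40,80,0],0,1]
    - [[60,120,0],0,1]
    - [[72,148,0],0,1]
    - [[72,148,0],0,1]
    - [[72,148,0],0,1]
    - [[72,148,0],0,1]
    - [[72,148,0],0,1]

```text
t: 2.15
eef_pos: [440.1, 41.2, 379.9]
orientation: [3.14, -0.1, 0.0]
wrist_force: [-0.6, 0.1, 0.3]
width: 85.7
```

```bash
python3 - <<'E'
from h import *
delta((440,40,380),-0.06)
s=save('wrist','w1'); print(-s['R'].T@s['t'],s['R'].round(3))
E
```

```text
shift [-0.   1.2 -0.1] yaw -0.004 phi0 -0.0639 pos [440.1  41.2 379.9] tilt [ 0.  0. -1.] j [ 0.55 -0.28  0.13  0.   -1.98  0.95] t 2.15 w 85.68488427167559
[510.40286266  37.57764691 552.04367227] [[-0.064 -0.998  0.001]
 [-0.959  0.062  0.276]
 [-0.275  0.017 -0.961]]
```

View pics/w1.png

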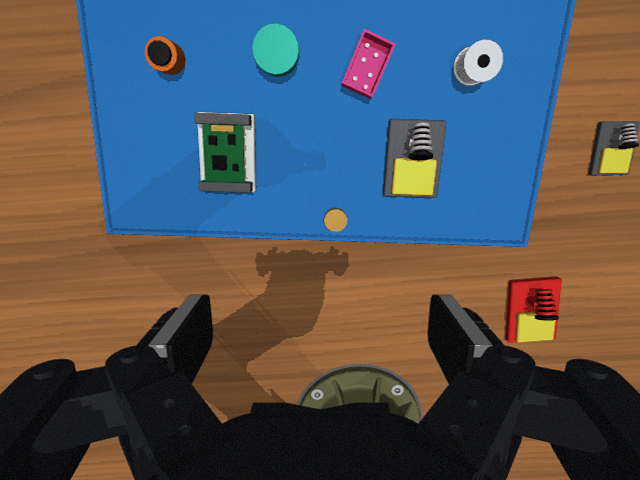

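The wrist view shows jar (162,54), tub (276,50), tray (367,65), spool (480,62), holder (226,152), stand (415,158) and tin (336,220). Next I measure in both the wrist and top views.

```bash
cat > meas.py <<'E'
from h import *
def comps(s,m,amin=60):
    m=cv2.morphologyEx(m.astype(np.uint8)*255,cv2.MORPH_CLOSE,np.ones((3,3)))
    cs,_=cv2.findContours(m,cv2.RETR_EXTERNAL,cv2.CHAIN_APPROX_NONE)
    return [c[:,0,:].astype(float) for c in cs if cv2.contourArea(c)>amin]
def onplane(s,c,z): return np.array([ray(s,u,v,z)[:2] for u,v in c])
def hsvof(s): return cv2.cvtColor(s['color'],cv2.COLOR_RGB2HSV).astype(int)
def circ(s,m,z,name,amin=60):
    for c in comps(s,m,amin):
        q=onplane(s,c,z).astype(np.float32)
        (x,y),(a,b),_=cv2.fitEllipse(q); print(name,'ell',round(x,1),round(y,1),'d',round(a,1),round(b,1),'px',c.mean(0).round(0))
def rect(s,m,z,name,amin=200):
    for c in comps(s,m,amin):
        q=onplane(s,c,z).astype(np.float32); r=cv2.minAreaRect(q); (x,y),(a,b),t=r
        t=t if a>b else t+90; t=(t+90)%180-90
        print(name,'rect',round(x,1),round(y,1),'size',round(max(a,b),1),round(min(a,b),1),'long-ang deg',round(t,2),'px',c.mean(0).round(0))
def allm(s):
    h=hsvof(s); H,S,V=h[...,0],h[...,1],h[...,2]
    vv,uu=np.mgrid[0:480,0:640]
    circ(s,(abs(H-84)<7)&(S>120)&(V>140),34,'tub top')
    rect(s,(abs(H-166)<8)&(S>110),32,'tray')
    nb=~((abs(H-104)<9)&(S>110))
    mat=((abs(H-104)<10)&(S>110)).astype(np.uint8)
    mat=cv2.morphologyEx(mat*255,cv2.MORPH_CLOSE,np.ones((5,5)))
    rect(s,mat>0,4,'mat',10000)
    cs,_=cv2.findContours((mat>0).astype(np.uint8),cv2.RETR_EXTERNAL,cv2.CHAIN_APPROX_NONE)
    hull=max(cs,key=cv2.contourArea); inside=np.zeros((480,640),np.uint8); cv2.drawContours(inside,[cv2.convexHull(hull)],-1,1,-1)
    inside=cv2.erode(inside,np.ones((9,9)),borderValue=1)
    nb&=(inside>0)
    for c in comps(s,nb,100):
        m=c.mean(0); q=onplane(s,c,4); print('blob px',m.round(0),'xy',q.mean(0).round(0), q.min(0).round(0),q.max(0).round(0))
    circ(s,(H<18)&(S>170)&(inside>0)&(V>80),37,'orange')
    rect(s,(abs(H-29)<6)&(S>150)&(inside>0),20,'sponge/tin',100)
    return nb
E
python3 - <<'E'
from meas import *
for f in ['top0','w1']:
    print(f); allm(load(f))
E
```

```text
top0
tub top ell 614.8 86.7 d 55.8 56.9 px [240. 192.]
tray rect 588.0 -32.1 size 73.1 46.5 long-ang deg -26.05 px [290. 205.]
mat rect 544.8 30.9 size 657.5 398.3 long-ang deg 84.42 px [264. 228.]
blob px [265. 292.] xy [382.  22.] [365.   5.] [401.  39.]
blob px [316. 259.] xy [465. -97.] [ 407. -141.] [522. -54.]
blob px [203. 245.] xy [491. 173.] [432. 128.] [550. 219.]
blob px [351. 209.] xy [ 589. -179.] [ 558. -206.] [ 619. -152.]
blob px [290. 205.] xy [596. -31.] [550. -67.] [640.   5.]
blob px [241. 193.] xy [622.  89.] [590.  59.] [653. 120.]
blob px [179. 191.] xy [625. 238.] [599. 216.] [651. 263.]
blob px [314. 162.] xy [707. -87.] [ 696. -159.] [714. -13.]
blob px [220. 151.] xy [728. 143.] [710. 127.] [746. 160.]
orange ell 615.1 231.4 d 36.5 45.2 px [179. 191.]
sponge/tin rect 439.7 -94.2 size 58.8 50.5 long-ang deg 84.06 px [315. 268.]
w1
tub top ell 615.6 88.3 d 57.4 57.7 px [275.  48.]
tray rect 590.1 -30.2 size 72.9 44.4 long-ang deg -26.79 px [368.  63.]
mat rect 516.6 34.7 size 658.4 341.1 long-ang deg 84.47 px [323. 113.]
blob px [335. 219.] xy [378.  22.] [359.   4.] [396.  39.]
blob px [414. 158.] xy [463. -98.] [ 403. -143.] [520. -52.]
blob px [226. 151.] xy [490. 176.] [429. 129.] [547. 224.]
blob px [478.  63.] xy [ 586. -186.] [ 558. -219.] [ 616. -152.]
blob px [164.  55.] xy [623. 243.] [599. 215.] [647. 270.]
blob px [368.  63.] xy [595. -34.] [550. -72.] [638.   4.]
blob px [276.  49.] xy [621.  90.] [588.  60.] [653. 122.]
orange ell 618.6 233.0 d 38.7 44.7 px [163.  53.]
sponge/tin rect 437.8 -94.3 size 60.0 50.7 long-ang deg 84.64 px [414. 176.]
```

```bash
python3 - <<'E'
from h import *
s=load('w1');c=s['color']
a=cv2.resize(c[100:210,180:290],(400,400),interpolation=cv2.INTER_CUBIC);b=cv2.resize(c[100:210,370:480],(400,400),interpolation=cv2.INTER_CUBIC)
cv2.imwrite('pics/crop1.png',np.hstack([a,b])[:,:,::-1])
E
```

```text
(no output)
```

View pics/crop1.png

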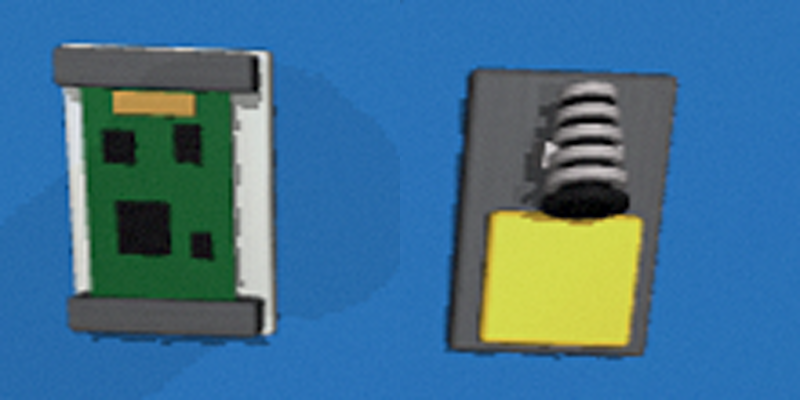

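```bash
python3 - <<'E'
from h import *
s=load('w1')
f=lambda x,y,ox,z:ray(s,ox+0.275*x-0.36,100+0.275*y-0.36,z)[:2]
S=np.array([f(x-400,y,370,18) for x,y in [(472,70),(677,75),(643,354),(449,348)]])
print('stand',S.round(1),S.mean(0),[np.linalg.norm(S[i]-S[i-1]).round(1) for i in range(4)])
a=np.radians(-5.5); ex=np.array([np.cos(a),np.sin(a)]); ey=np.array([-ex[1],ex[0]])
for z in (4,16):
    A=f(272,50,180,z);B=f(273,335,180,z); L=[f(66,95,180,z),f(78,290,180,z)]
    print('hold z',z,A,B,np.linalg.norm(A-B),'mid+40',(A+B)/2+40*ey,'width',[(l-A)@ey for l in L],np.degrees(np.arctan2(*(A-B)[::-1])))
E
```

```text
stand [[ 520.3  -60.8]
 [ 513.5 -139.3]
 [ 405.8 -128.9]
 [ 413.3  -50.3]] [463.23649756 -94.83161681] [np.float64(107.5), np.float64(78.8), np.float64(108.2), np.float64(79.0)]
hold z 4 [540.33057554 128.51642838] [428.59133194 140.79070016] 112.41137089886726 mid+40 [488.29478384 174.4694122 ] width [np.float64(81.65760986781403), np.float64(81.32355237512691)] -6.2686627813471665
hold z 16 [539.67527639 126.52522688] [430.38268256 138.53074041] 109.95000418841916 mid+40 [488.86280957 172.34383158] width [np.float64(79.86962951514822), np.float64(79.54288656711347)] -6.268662781347163
```

Row frame: holder (488.9,172.3), stand (463.2,-94.8), 268 mm apart against the stated 270, row tilted 5.5°. The midpoint is (476,38.7), and the targets are tray (499.7,285) and spool (452,-210). The tub is first, at (615.2,87.5).

```bash
python3 - <<'E'
from h import *
delta((615.2,87.5,90),-0.0956)
E
```

```text
shift [171.7 -57.6 290. ] yaw 0.031 phi0 -0.0641 pos [440.1  41.1 379.9] tilt [ 0.  0. -1.] j [ 0.55 -0.28  0.13  0.   -1.98  0.95] t 2.2 w 85.35901833118442
```

Call:
arm_command:
  deltas:
    - [[30,-10,45],0.03,1]
    - [[60,-20,90],0.03,1]
    - [[90,-30,135],0.03,1]
    - [[120,-40,180],0.03,1]
    - [[150,-50,225],0.03,1]
    - [[171.7,-57.6,260],0.031,1]
    - [[171.7,-57.6,290],0.031,1]
    - [[171.7,-57.6,290],0.031,1]

```text
t: 3.2
eef_pos: [613.5, 87.4, 86.6]
orientation: [3.135, -0.149, -0.009]
wrist_force: [-0.3, -0.0, 0.6]
width: 85.3
```

```bash
python3 - <<'E'
from meas import *
delta((615.2,87.5,17),-0.0956)
s=save('wrist','w2'); 
h=hsvof(s);H,S,V=h[...,0],h[...,1],h[...,2]
circ(s,(abs(H-84)<7)&(S>120)&(V>140),34,'tub top')
E
```

```text
shift [ 2.1 -0.5 69.6] yaw 0.001 phi0 -0.0947 pos [613.5  87.4  86.6] tilt [-0.005  0.003 -1.   ] j [ 0.46  0.11 -0.05 -0.   -1.42  1.01] t 3.2 w 85.29599954021101
tub top ell 617.2 88.0 d 55.3 59.2 px [319. 239.]
```

View pics/w2.png

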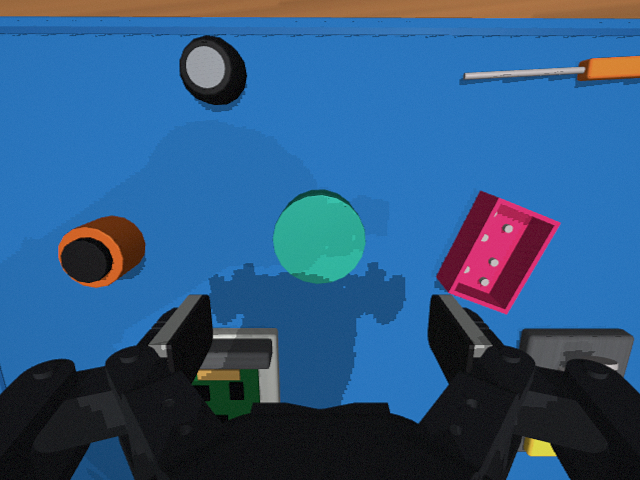

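The view shows the tub lid centred at (319,239) between the jaws, and both neighbours clear. Going down.

Call:
arm_command:
  deltas:
    - [[2.5,-0.5,25],0,1]
    - [[2.8,-0.7,50],0,1]
    - [[2.8,-0.7,69.5],0,1]
    - [[2.8,-0.7,69.5],0,1]
    - [[2.8,-0.7,69.5],0,0.5]
    - [[2.8,-0.7,69.5],0,0.5]
    - [[2.8,-0.7,69.5],0,0.5]
    - [[2.8,-0.7,69.5],0,0.5]
  squeeze: 30

```text
t: 4.25
eef_pos: [617.6, 87.8, 20.3]
orientation: [3.136, -0.148, -0.002]
wrist_force: [0.5, 0.0, -0.7]
width: 42.7
```

```bash
python3 - <<'E'
from h import *
delta((616,87.5,80),-0.0956)
E
```

```text
shift [ -1.6   0.5 -59.7] yaw 0.001 phi0 -0.0945 pos [617.6  87.8  20.3] tilt [-0.001  0.002 -1.   ] j [ 0.46  0.16 -0.12  0.   -1.29  1.01] t 4.25 w 42.6857772821107
```

Width 42.7 is wrong for a 60 mm tub, so I'll look before doing anything else.

```bash
python3 - <<'E'
from meas import *
s=save('wrist','w3'); t=save('top','t3');t2=save('scene','s3')
print(get_state()['width'],get_state()['wrist_force'])
for q,n in ((s,'w'),(t,'t')):
    h=hsvof(q);H,S,V=h[...,0],h[...,1],h[...,2]
    circ(q,(abs(H-84)<7)&(S>120)&(V>140),34,n+'tub top')
E
```

```text
42.54647139596573 [-0.42334542 -0.00042702  0.19440851]
wtub top ell 628.0 87.1 d 33.3 54.5 px [322. 270.]
ttub top ell 619.3 89.0 d 15.6 41.6 px [239. 191.]
```

View pics/w3.png

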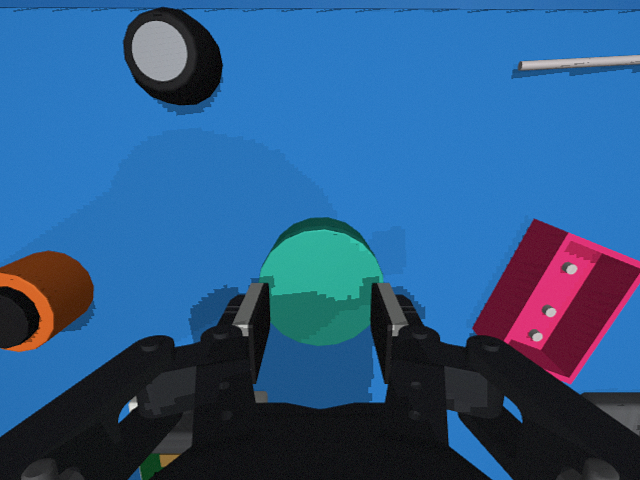

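View pics/s3.png

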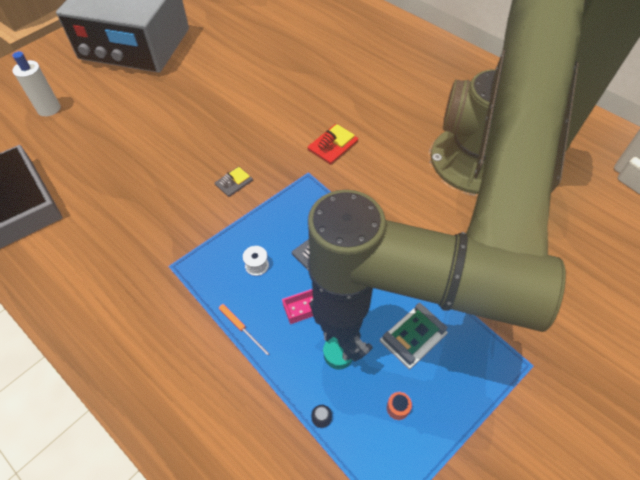

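```bash
python3 - <<'E'
from meas import *
s=load('w3'); P=cloud(s)
for n,(u,v) in dict(far=(322,231),left=(261,282),right=(384,282),lidc=(320,260),near=(320,343),padLtip=(268,285),padLtop=(240,333),padR=(375,286),padin=(266,350)).items(): print(n,ray(s,u,v,34)[:2].round(1),'depth',P[v,u].round(1))
s=load('s3'); P=cloud(s)
print(ray(s,338,360,34))
cv2.imwrite('pics/crop3.png',cv2.resize(s['color'][280:400,280:440],(800,600),interpolation=cv2.INTER_CUBIC)[:,:,::-1])
E
```

```text
far [644.6  85. ] depth [645.   85.   35.3]
left [622.7 115.7] depth [622.7 115.7  34.1]
right [617.2  58.4] depth [688.   82.2 192.3]
lidc [630.9  87.2] depth [630.9  87.2  33.8]
near [587.7  91.3] depth [587.8  91.3  34.2]
padLtip [620.9 112.7] depth [628.9 109.   53. ]
padLtop [597.  129.7] depth [632.8 111.   96.3]
padR [615.6  62.7] depth [626.8  65.7  58.5]
padin [586.3 118.3] depth [567.  125.2   3.9]
[632.19616795 100.73913012  34.        ]
```

View pics/crop3.png

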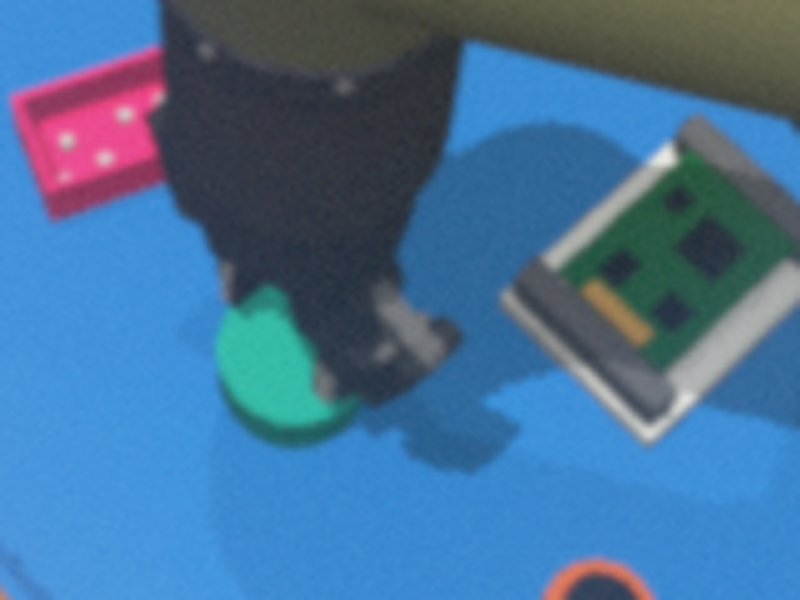

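```bash
python3 - <<'E'
from meas import *
for f,tz in (('w1',379.9),('w2',86.6),('w3',20.3)):
    s=load(f);P=cloud(s);h=hsvof(s)
    m=(s['z_map']>0)&(s['z_map']<230)
    m[:200]=0
    z=P[...,2][m]-tz; vals=np.percentile(z,[0.2,1,5,20]); print(f,m.sum(),vals.round(1))
    v,u=np.where(m&(P[...,2]-tz<vals[1])); print(u.min(),u.max(),v.min(),v.max())
    # profile on left finger
    for (uu,vv) in [(265,290),(255,300),(250,320),(260,340),(262,370),(205,300),(195,320),(200,345)]:
        print((uu,vv),(P[vv,uu]).round(0),round(P[vv,uu,2]-tz),end=' ')
    print()
s=load('w3');c=s['color'][200:420,190:460]
cv2.imwrite('pics/crop4.png',cv2.resize(c,(736,600),interpolation=cv2.INTER_CUBIC)[:,:,::-1])
E
```

```text
w1 67186 [44.6 49.5 63.7 94.3]
176 466 295 350
(265, 290) [266. 143.   1.] -379 (255, 300) [249. 161.   0.] -380 (250, 320) [212. 174.  -1.] -381 (260, 340) [173. 161.  -0.] -380 (262, 370) [113. 165.  -1.] -381 (205, 300) [453.  84. 428.] 48 (195, 320) [451.  84. 440.] 60 (200, 345) [439.  85. 436.] 57 
w2 70197 [-53.2 -52.1  48.3  91.8]
280 525 200 218
(265, 290) [572. 133.   6.] -81 (255, 300) [564. 142.   5.] -82 (250, 320) [547. 149.   4.] -83 (260, 340) [540. 139.  21.] -66 (262, 370) [511. 143.  16.] -70 (205, 300) [628. 130. 135.] 49 (195, 320) [626. 130. 146.] 60 (200, 345) [614. 132. 143.] 56 
w3 176848 [-17.6 -17.2 -16.7 -16. ]
0 639 200 414
(265, 290) [630. 109.  60.] 40 (255, 300) [632. 111.  72.] 52 (250, 320) [631. 110.  86.] 66 (260, 340) [618. 110.  77.] 57 (262, 370) [554. 129.   4.] -16 (205, 300) [603. 155.   5.] -16 (195, 320) [591. 163.   4.] -16 (200, 345) [633. 121. 102.] 81
```

View pics/crop4.png

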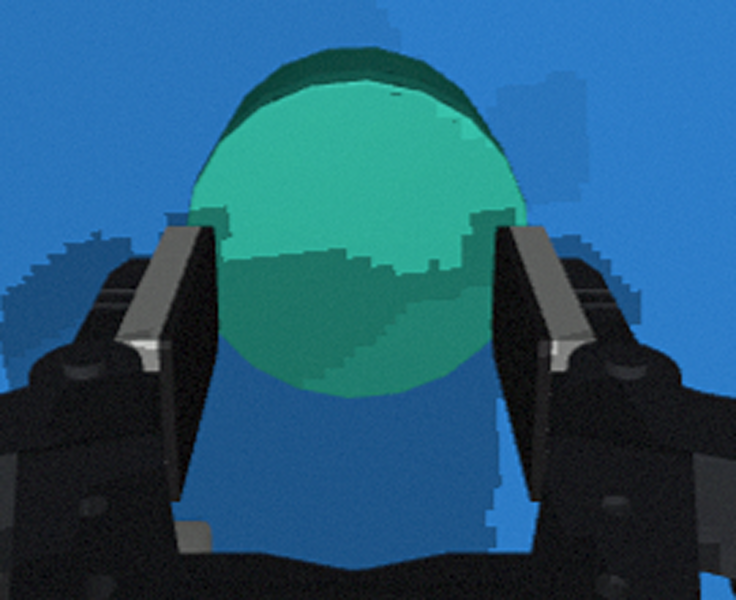

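```bash
python3 - <<'E'
from meas import *
s=load('s3'); P=cloud(s)
for cx,cy in [(325,380),(325,365),(320,390),(440,345),(380,390),(230,280),(230,295),(290,430),(250,380),(420,330)]:
    u,v=int(280+cx/5),int(280+cy/5); print((cx,cy),(u,v),P[v,u].round(0),s['color'][v,u])
E
```

```text
(325, 380) (345, 356) [629. 114.  72.] [103 108 114]
(325, 365) (345, 353) [634. 117. 100.] [64 71 85]
(320, 390) (344, 358) [632. 114.  69.] [107 121 125]
(440, 345) (368, 349) [619. 152. 150.] [ 90  95 103]
(380, 390) (356, 358) [636. 142. 126.] [39 55 72]
(230, 280) (326, 336) [627.  65.  80.] [70 76 87]
(230, 295) (326, 339) [626.  65.  64.] [65 75 90]
(290, 430) (338, 366) [637. 106.  21.] [ 35  99 100]
(250, 380) (330, 356) [636.  85.  34.] [ 54 187 168]
(420, 330) (364, 346) [620. 144. 152.] [117 118 123]
```

Two cameras agree that the fingertips are about z=53–65, above the lid. They sit about 40 mm higher relative to the reported TCP than the description says, and the tub has not moved. I'll trust the cameras, open, and descend in steps while watching force.

Call:
arm_command:
  deltas:
    - [[-1.5,0,0],0,1]
    - [[-1.5,0,0],0,1]
    - [[-1.5,0,0],0,1]
    - [[-1.5,0,0],0,1]
    - [[-1.5,0,10],0,1]
    - [[-1.5,0,20],0,1]
    - [[-1.5,0,26],0,1]
    - [[-1.5,0,26],0,1]

```text
t: 5.4
eef_pos: [615.5, 87.6, -7.0]
orientation: [3.136, -0.148, -0.004]
wrist_force: [0.6, 0.0, -0.2]
width: 85.5
```

```bash
python3 - <<'E'
from meas import *
delta((616,88,-26),-0.0956); print(get_state()['wrist_force'])
s=save('wrist','w4')
P=cloud(s); m=(s['z_map']<230); 
for (u,v) in [(208,297),(203,302),(212,300),(436,298)]: print(P[v,u].round(0))
E
```

```text
shift [ 0.6 -0.5 19. ] yaw 0.001 phi0 -0.0946 pos [615.5  87.6  -7. ] tilt [-0.003  0.003 -1.   ] j [ 0.46  0.17 -0.16  0.   -1.24  1.01] t 5.4 w 85.48137748168585
[ 0.64258554  0.04666617 -0.16829507]
[629. 130.  37.]
[630. 130.  43.]
[613. 141.   4.]
[623.  45.  43.]
```

View pics/w4.png

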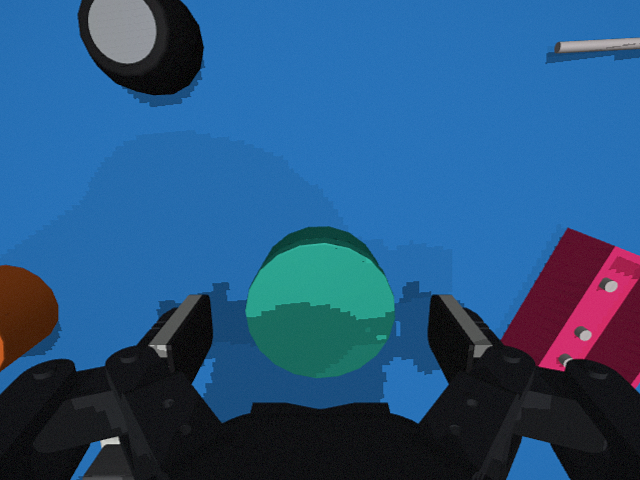

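No contact so far, and the open tips are at z≈36. I'll go 20 mm further down and close.

Call:
arm_command:
  deltas:
    - [[0.6,-0.5,10],0,1]
    - [[0.6,-0.5,20],0,1]
    - [[0.6,-0.5,20],0,1]
    - [[0.6,-0.5,20],0,1]
    - [[0.6,-0.5,20],0,0.5]
    - [[0.6,-0.5,20],0,0.5]
    - [[0.6,-0.5,20],0,0.5]
    - [[0.6,-0.5,20],0,0.5]
  squeeze: 30

```text
t: 6.45
eef_pos: [616.9, 88.2, -25.6]
orientation: [3.136, -0.148, -0.001]
wrist_force: [-0.5, 0.0, 4.1]
width: 58.9
```

```bash
python3 - <<'E'
from meas import *
delta((476.1,38.7,40),-0.0956); print(get_state()['wrist_force'])
E
```

```text
shift [-135.5   62.7  -65.4] yaw 0.001 phi0 -0.0943 pos [616.9  88.2 -25.6] tilt [-0.001  0.002 -1.   ] j [ 0.46  0.19 -0.17  0.   -1.21  1.01] t 6.45 w 58.92073439975175
[-0.50130371  0.03659053  4.10265252]
```

Gripped at 58.9 mm. Lift and carry.

Call:
arm_command:
  deltas:
    - [[0,0,-30],0,0.5]
    - [[0,0,-60],0,0.5]
    - [[-20,10,-65],0,0.5]
    - [[-50,22,-65],0,0.5]
    - [[-80,36,-65],0,0.5]
    - [[-110,50,-65],0,0.5]
    - [[-135.5,62.7,-65],0,0.5]
    - [[-135.5,62.7,-65],0,0.5]

```text
t: 7.45
eef_pos: [474.8, 38.4, 39.3]
orientation: [3.137, -0.148, -0.002]
wrist_force: [0.7, -0.4, -0.5]
width: 58.7
```

```bash
python3 - <<'E'
from meas import *
delta((476.1,38.7,-25.6),-0.0956); print(get_state()['wrist_force'])
s=save('wrist','w5')
h=hsvof(s);H,S,V=h[...,0],h[...,1],h[...,2]
circ(s,(abs(H-84)<7)&(S>120)&(V>80),99,'tub top')
nb=allm(s)
E
```

```text
shift [ 1.3 -0.6 64.9] yaw 0.001 phi0 -0.0944 pos [474.8  38.4  39.3] tilt [-0.001  0.001 -1.   ] j [ 0.51 -0.26 -0.49  0.   -1.34  0.97] t 7.45 w 58.68830302160093
[ 0.68341572 -0.43063624 -0.47464145]
tub top ell 475.6 39.1 d 58.6 58.7 px [321. 330.]
tub top ell 459.9 39.7 d 36.0 94.0 px [319. 302.]
tray rect 579.2 -23.6 size 50.2 46.8 long-ang deg -26.7 px [441.  43.]
mat rect 506.8 35.8 size 355.9 202.0 long-ang deg 84.63 px [328. 146.]
blob px [321. 315.] xy [433.  42.] [400. -55.] [483. 143.]
blob px [533. 230.] xy [475. -87.] [ 403. -140.] [521. -53.]
blob px [108. 228.] xy [500. 161.] [422. 129.] [547. 207.]
blob px [441.  44.] xy [581. -33.] [550. -70.] [604.   5.]
sponge/tin rect 445.6 -70.2 size 44.4 20.7 long-ang deg -32.19 px [524. 287.]
```

View pics/w5.png

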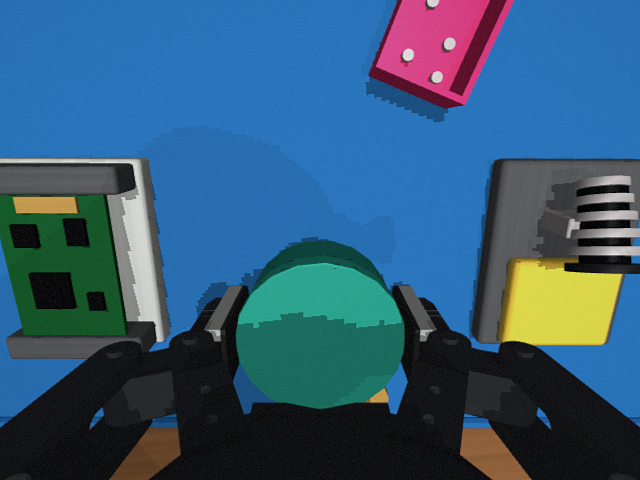

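The tub is held level, with the holder's inner edge at u≈150–168 and the stand's at u≈473–493. I'll check the midpoint using these inner edges.

```bash
python3 - <<'E'
from meas import *
s=load('w5')
cv2.imwrite('pics/crop5.png',np.hstack([cv2.resize(s['color'][150:360,90:190],(286,600)),cv2.resize(s['color'][150:360,455:555],(286,600))])[:,:,::-1])
ex=np.array([.9954,-.0955]);ey=np.array([.0955,.9954])
for n,(u,v),z in [('hT',(148,158),16),('hB',(168,340),4),('hmid',(157,240),10),('sT0',(493,160),4),('sT1',(499,160),18),('sB0',(472,340),4),('sB1',(479,342),18)]:
    p=ray(s,u,v,z)[:2]; print(n,p.round(1),'along',((p-[476.1,38.7])@ey).round(1),'across',((p-[476.1,38.7])@ex).round(1))
E
```

```text
hT [539.8 123.4] along 90.4 across 55.4
hB [425.4 141.8] along 97.8 across -60.3
hmid [493.7 131.4] along 93.9 across 8.7
sT0 [520.3 -62.4] along -96.4 across 53.7
sT1 [521.7 -59.1] along -93.0 across 54.7
sB0 [406.7 -53.1] along -98.0 across -60.3
sB1 [414.3 -51.5] along -95.7 across -52.9
```

View pics/crop5.png

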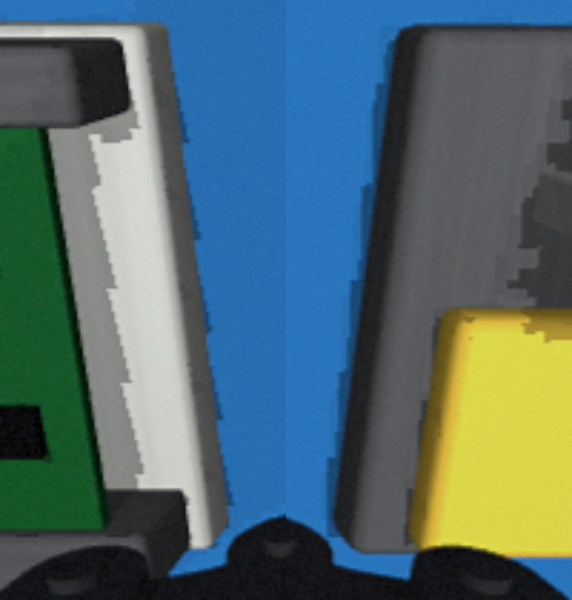

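```bash
python3 - <<'E'
from meas import *
s=load('w5')
ex=np.array([.9954,-.0955]);ey=np.array([.0955,.9954])
for n,(u,v),z in [('hT',(140.5,158),16),('hB',(157.5,341),16),('hT4',(147.5,160),4),('hB4',(168,335),4),('sT1',(496.6,160),18),('sB1',(480.,343),18),('sT4',(490.5,163),4),('sB4',(473,337),4)]:
    p=ray(s,u,v,z)[:2]; print(n,p.round(1),'along',((p-[476.1,38.7])@ey).round(1),'across',((p-[476.1,38.7])@ex).round(1))
E
```

```text
hT [540.2 127.3] along 94.3 across 55.4
hB [432.2 142. ] along 98.6 across -53.5
hT4 [538.5 129.5] along 96.3 across 53.4
hB4 [429.  141.1] along 97.4 across -56.7
sT1 [521.8 -57.8] along -91.7 across 54.7
sB1 [413.6 -52.1] along -96.4 across -53.6
sT4 [518.8 -61.1] along -95.2 across 52.0
sB4 [408.9 -53.7] along -98.4 across -58.1
```

The midpoint holds to about 1 mm. Lowering the tub and releasing.

Call:
arm_command:
  deltas:
    - [[0.7,-0.2,25],0,0.5]
    - [[0.7,-0.2,50],0,0.5]
    - [[0.7,-0.2,60],0,0.5]
    - [[0.7,-0.2,64.5],0,0.5]
    - [[0.7,-0.2,64.5],0,0.5]
    - [[0.7,-0.2,64.5],0,0.5]
    - [[0.7,-0.2,64.5],0,1]
    - [[0.7,-0.2,64.5],0,1]

```text
t: 8.5
eef_pos: [476.7, 38.8, -24.5]
orientation: [3.137, -0.148, 0.001]
wrist_force: [0.1, -0.1, 0.5]
width: 85.5
```

Call:
arm_command:
  deltas:
    - [[0,0,0],0,1]
    - [[0,0,0],0,1]
    - [[0,0,-25],0,1]
    - [[0,0,-60],0,1]
    - [[0,0,-100],0,1]
    - [[0,0,-130],0,1]
    - [[0,0,-130],0,1]
    - [[0,0,-130],0,1]

```text
t: 9.5
eef_pos: [476.4, 39.0, 104.9]
orientation: [3.137, -0.148, -0.001]
wrist_force: [-0.3, -0.2, 0.0]
width: 85.6
```

```bash
python3 - <<'E'
from meas import *
delta((616,232,60),-0.0956)
s=save('wrist','w6')
h=hsvof(s);H,S,V=h[...,0],h[...,1],h[...,2]
circ(s,(abs(H-84)<7)&(S>120)&(V>80),34,'tub top')
s=save('top','t6')
E
```

```text
shift [ 120.9 -205.3   44.6] yaw 0.001 phi0 -0.0943 pos [476.4  39.  104.9] tilt [-0.     0.001 -1.   ] j [ 0.51 -0.29 -0.39  0.   -1.47  0.97] t 9.5 w 85.55823011903091
tub top ell 476.4 39.7 d 58.2 58.8 px [320. 235.]
```

View pics/w6.png

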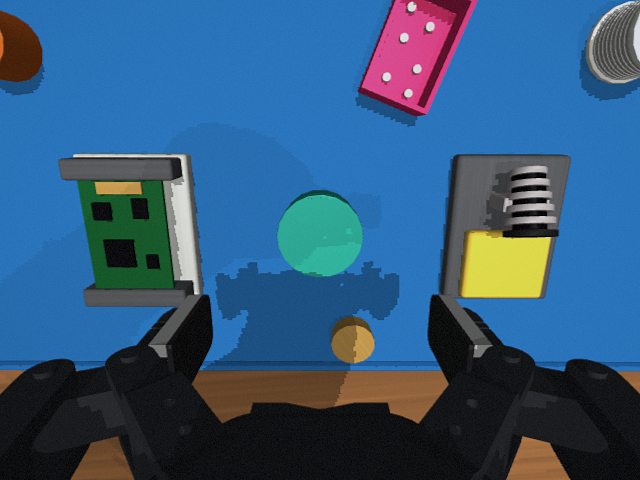

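The tub stands at (476.4,39.7), within about 1 mm of the midpoint. Jar next, starting with a view from above it.

Call:
arm_command:
  deltas:
    - [[24,-41,3],0,1]
    - [[48,-82,6],0,1]
    - [[72,-123,9],0,1]
    - [[96,-164,12],0,1]
    - [[121,-205,15],0,1]
    - [[121,-205,15],0,1]
    - [[121,-205,15],0,1]
    - [[121,-205,15],0,1]

```text
t: 10.6
eef_pos: [615.6, 230.7, 89.3]
orientation: [3.137, -0.149, -0.001]
wrist_force: [-0.3, 1.4, 1.1]
width: 85.6
```

```bash
python3 - <<'E'
from meas import *
s=save('wrist','w7')
h=hsvof(s);H,S,V=h[...,0],h[...,1],h[...,2]
c=(slice(150,350),slice(220,420))
m=np.zeros((480,640),bool);m[c]=True
circ(s,(V<70)&m&~((abs(H-104)<12)&(S>110)),44,'cap')
circ(s,(H<18)&(S>170)&m&(V>80),37,'orange')
circ(s,(H<18)&(S>170)&m&(V>190),37,'shoulder')
delta((616,232,-20),-0.0956)
E
```

```text
cap ell 551.9 191.1 d 16.6 39.9 px [389. 332.]
cap ell 620.2 235.4 d 27.4 28.4 px [313. 241.]
orange ell 621.9 235.2 d 39.6 45.5 px [313. 235.]
shoulder ell 619.5 235.5 d 39.5 39.8 px [313. 239.]
shift [  0.2  -1.3 109.6] yaw 0.001 phi0 -0.0948 pos [615.7 230.8  89.6] tilt [-0.     0.001 -1.   ] j [ 0.66  0.21  0.06  0.   -1.43  0.81] t 10.65 w 85.51021600667364
```

View pics/w7.png

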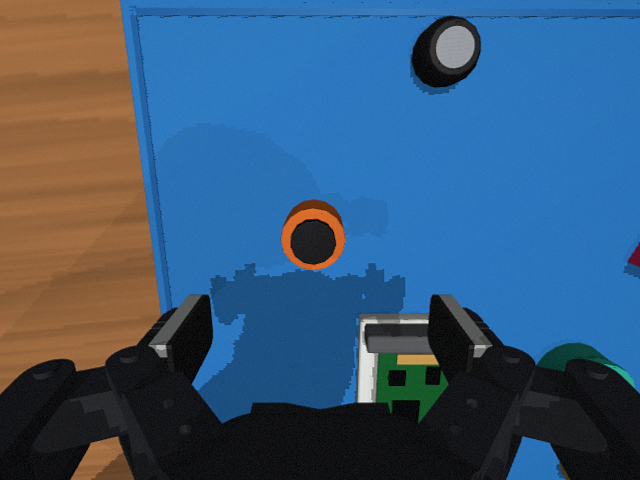

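Cap (313,241) and shoulder agree on the jar at (620,235.4). Descend 108 mm and close.

Call:
arm_command:
  deltas:
    - [[3.6,-5,30],0,1]
    - [[3.6,-5,60],0,1]
    - [[3.6,-5,90],0,1]
    - [[3.6,-5,107],0,1]
    - [[3.6,-5,108],0,1]
    - [[3.6,-5,108],0,0.35]
    - [[3.6,-5,108],0,0.35]
    - [[3.6,-5,108],0,0.35]
  squeeze: 25

```text
t: 11.65
eef_pos: [620.4, 235.7, -16.9]
orientation: [3.138, -0.149, 0.002]
wrist_force: [-1.6, -0.1, 4.4]
width: 41.5
```

Call:
arm_command:
  deltas:
    - [[0,0,0],0,0.35]
    - [[0,0,0],0,0.35]
    - [[0,0,0],0,0.35]
    - [[0,0,-20],0,0.35]
    - [[0,0,-60],0,0.35]
    - [[0,0,-100],0,0.35]
    - [[0,0,-110],0,0.35]
    - [[0,0,-110],0,0.35]

```text
t: 12.65
eef_pos: [620.6, 236.0, 94.4]
orientation: [-3.137, 0.149, -0.005]
wrist_force: [-0.2, -0.4, -1.7]
width: 41.2
```

```bash
python3 - <<'E'
from meas import *
delta((476.4,39.7,90),-0.0956)
E
```

```text
shift [-125.   209.1    3.7] yaw 0.001 phi0 -0.0946 pos [620.6 236.   94.4] tilt [ 0.003 -0.002 -1.   ] j [ 0.66  0.22  0.08  0.   -1.43  0.81] t 12.65 w 41.15868937847351
```

Call:
arm_command:
  deltas:
    - [[-25,42,2],0,0.35]
    - [[-50,84,2],0,0.35]
    - [[-75,126,2],0,0.35]
    - [[-100,168,2],0,0.35]
    - [[-125,209,2],0,0.35]
    - [[-125,209,2],0,0.35]
    - [[-125,209,2],0,0.35]
    - [[-125,209,2],0,0.35]

```text
t: 13.65
eef_pos: [476.5, 40.3, 91.0]
orientation: [-3.137, 0.148, -0.003]
wrist_force: [-0.5, 0.9, -0.7]
width: 41.1
```

```bash
python3 - <<'E'
from meas import *
s=save('wrist','w8')
h=hsvof(s);H,S,V=h[...,0],h[...,1],h[...,2]
m=np.zeros((480,640),bool);m[200:400,250:390]=True
dz=get_state()['eef_pos'][2]+17.5
circ(s,(V<60)&m&(S<90),44+dz,'cap')
circ(s,(H<18)&(S>170)&m&(V>60),37+dz,'orange')
delta((476.4,39.7,13),-0.0956)
E
```

```text
cap ell 477.6 40.8 d 26.9 30.2 px [320. 339.]
cap ell 476.3 19.7 d 4.9 43.1 px [382. 341.]
cap ell 479.5 62.1 d 5.0 43.2 px [258. 342.]
orange ell 480.7 40.5 d 39.9 51.0 px [320. 319.]
shift [-0.2  0.7 78. ] yaw 0.002 phi0 -0.094 pos [476.5  40.3  91. ] tilt [ 0.002 -0.001 -1.   ] j [ 0.51 -0.28 -0.41  0.   -1.44  0.97] t 13.7 w 41.14319609675363
```

View pics/w8.png

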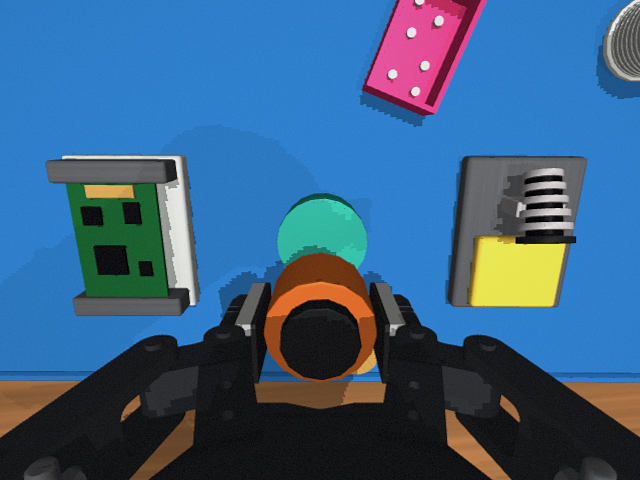

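The jar is upright in the jaws with its cap about 1 mm off the tub centre. I'll correct that and lower.

Call:
arm_command:
  deltas:
    - [[-1,1,30],0,0.35]
    - [[-1,1,55],0,0.35]
    - [[-1,1,68],0,0.35]
    - [[-1,1,74],0,0.35]
    - [[-1,1,77],0,0.35]
    - [[-1,1,77],0,0.35]
    - [[-1,1,77],0,0.35]
    - [[-1,1,77],0,0.35]

```text
t: 14.7
eef_pos: [475.8, 39.6, 14.5]
orientation: [-3.137, 0.148, -0.004]
wrist_force: [0.2, -0.8, -1.9]
width: 41.2
```

```bash
python3 - <<'E'
from meas import *
st=get_state(); print(st['wrist_force'],st['eef_pos'])
E
```

```text
[ 0.21881717 -0.82809197 -1.86853935] [475.8316615   39.57587714  14.51718919]
```

Call:
arm_command:
  deltas:
    - [[0.3,0,1],0,0.35]
    - [[0.3,0,1.5],0,0.35]
    - [[0.3,0,2],0,0.35]
    - [[0.3,0,2],0,0.35]
    - [[0.3,0,2],0,0.35]
    - [[0.3,0,2],0,0.35]
    - [[0.3,0,2],0,0.35]
    - [[0.3,0,2],0,0.35]

```text
t: 15.7
eef_pos: [476.3, 39.5, 13.0]
orientation: [-3.137, 0.147, -0.004]
wrist_force: [-3.4, 0.7, 5.4]
width: 41.2
```

Contact at about 5 N. Release and retreat.

Call:
arm_command:
  deltas:
    - [[0,0,0],0,0.9]
    - [[0,0,0],0,0.9]
    - [[0,0,0],0,0.9]
    - [[0,0,0],0,1]
    - [[0,0,-30],0,1]
    - [[0,0,-70],0,1]
    - [[0,0,-110],0,1]
    - [[0,0,-110],0,1]

```text
t: 16.7
eef_pos: [477.8, 39.9, 126.9]
orientation: [-3.135, 0.147, -0.014]
wrist_force: [-0.3, -0.4, 0.5]
width: 85.1
```

```bash
python3 - <<'E'
from meas import *
s=save('wrist','w9')
h=hsvof(s);H,S,V=h[...,0],h[...,1],h[...,2]
m=np.zeros((480,640),bool);m[150:350,250:390]=True
circ(s,(V<70)&m&(S<90),74,'cap')
circ(s,(H<18)&(S>170)&m&(V>190),67,'shoulder')
circ(s,(abs(H-84)<7)&(S>120)&(V>80),34,'tub top')
# cast to tub's visible lid
delta((589,-31,90),-0.0956)
E
```

```text
cap ell 476.1 40.3 d 26.5 27.6 px [321. 247.]
shoulder ell 475.5 40.3 d 39.5 39.8 px [321. 245.]
tub top ell 474.6 40.0 d 54.5 58.4 px [321. 221.]
shift [118.2  60.1  34.9] yaw 0.002 phi0 -0.094 pos [476.7  39.8 124.5] tilt [ 0.005 -0.003 -1.   ] j [ 0.51 -0.3  -0.36  0.   -1.5   0.97] t 16.75 w 85.85402185579784
```

View pics/w9.png

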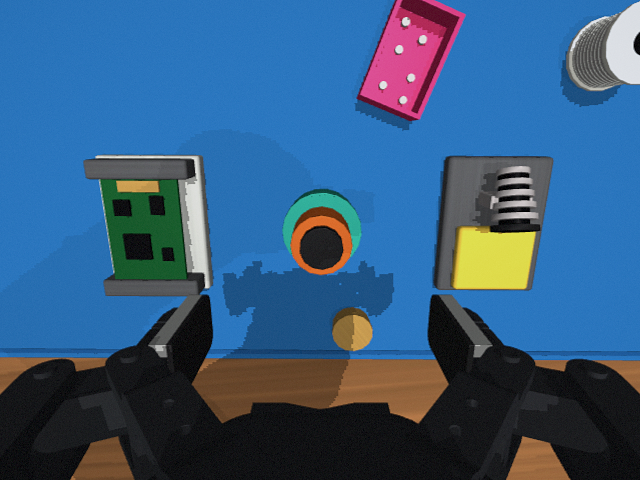

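The jar is standing at (476.1,40.3), centred on the tub. Tray next, long axis at −26.5°, so phi −0.4625.

```bash
python3 - <<'E'
from meas import *
delta((589,-31,80),-0.4625)
E
```

```text
shift [118.2  60.1  44.9] yaw 0.369 phi0 -0.094 pos [476.7  39.8 124.5] tilt [ 0.005 -0.003 -1.   ] j [ 0.51 -0.3  -0.36  0.   -1.5   0.97] t 16.75 w 85.85402185579784
```

Call:
arm_command:
  deltas:
    - [[25,12,5],0.08,1]
    - [[50,25,10],0.16,1]
    - [[75,38,20],0.24,1]
    - [[100,50,30],0.32,1]
    - [[118,60,44],0.369,1]
    - [[118,60,44],0.369,1]
    - [[118,60,44],0.369,1]
    - [[118,60,44],0.369,1]

```text
t: 17.75
eef_pos: [588.7, -30.5, 81.6]
orientation: [-3.054, 0.718, -0.009]
wrist_force: [0.7, -0.4, -0.1]
width: 85.5
```

```bash
python3 - <<'E'
from meas import *
s=save('wrist','w10')
h=hsvof(s);H,S,V=h[...,0],h[...,1],h[...,2]
m=(abs(H-166)<8)&(S>110)
rect(s,m,32,'tray32'); rect(s,m,4,'tray4')
delta((589,-31,-19),-0.4625)
E
```

```text
tray32 rect 593.2 -31.7 size 73.2 44.9 long-ang deg -26.65 px [320. 237.]
tray4 rect 585.9 -28.0 size 82.4 50.5 long-ang deg -26.65 px [320. 237.]
shift [ -0.    1.  100.7] yaw 0.001 phi0 -0.462 pos [588.8 -30.4  81.7] tilt [ 0.005 -0.005 -1.   ] j [ 0.29  0.03 -0.15 -0.   -1.39  0.82] t 17.8 w 85.6704865582643
```

View pics/w10.png

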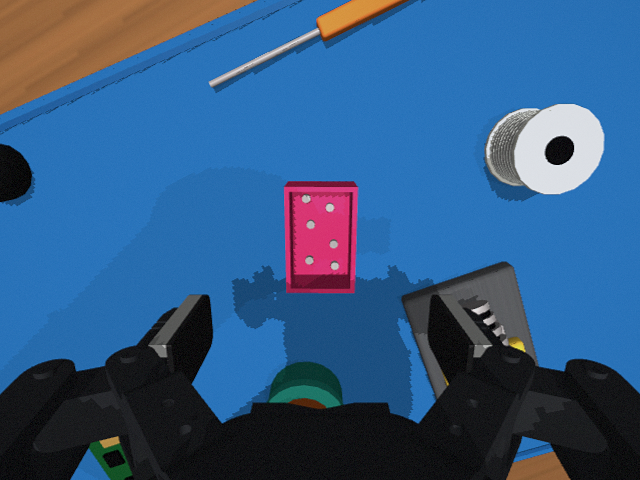

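Call:
arm_command:
  deltas:
    - [[2.7,0,30],0,1]
    - [[2.7,0,60],0,1]
    - [[2.7,0,90],0,1]
    - [[2.7,0,102],0,1]
    - [[2.7,0,103],0,1]
    - [[2.7,0,103],0,0.4]
    - [[2.7,0,103],0,0.4]
    - [[2.7,0,103],0,0.4]
  squeeze: 20

```text
t: 18.8
eef_pos: [592.7, -31.2, -20.1]
orientation: [-3.053, 0.718, -0.012]
wrist_force: [0.4, 0.6, 2.8]
width: 44.5
```

Call:
arm_command:
  deltas:
    - [[0,0,0],0,0.4]
    - [[0,0,0],0,0.4]
    - [[0,0,0],0,0.4]
    - [[0,0,-40],0,0.4]
    - [[0,0,-80],0,0.4]
    - [[0,0,-120],0,0.4]
    - [[0,0,-130],0,0.4]
    - [[0,0,-130],0,0.4]

```text
t: 19.8
eef_pos: [591.7, -31.4, 109.9]
orientation: [-3.053, 0.718, -0.013]
wrist_force: [-0.9, 0.4, -0.5]
width: 44.7
```

```bash
python3 - <<'E'
from meas import *
delta((499.7,285.1,110),-0.0956)
E
```

```text
shift [-2.234e+02 -2.424e+02  2.000e-01] yaw -0.366 phi0 -0.4619 pos [591.7 -31.4 109.9] tilt [ 0.007 -0.007 -1.   ] j [ 0.28  0.02 -0.1  -0.   -1.44  0.82] t 19.8 w 44.73546823368387
```

Call:
arm_command:
  deltas:
    - [[-32,-35,0],0,0.4]
    - [[-64,-70,0],-0.05,0.4]
    - [[-96,-105,0],-0.12,0.4]
    - [[-128,-140,0],-0.19,0.4]
    - [[-160,-174,0],-0.26,0.4]
    - [[-192,-208,0],-0.33,0.4]
    - [[-223.4,-242.4,0],-0.366,0.4]
    - [[-223.4,-242.4,0],-0.366,0.4]

```text
t: 20.8
eef_pos: [497.8, 287.0, 107.4]
orientation: [-3.137, 0.144, -0.009]
wrist_force: [-0.1, -0.6, -1.2]
width: 44.6
```

Call:
arm_command:
  deltas:
    - [[0,0,0],0,0.4]
    - [[0,0,10],0,0.4]
    - [[0,0,20],0,0.4]
    - [[0,0,30],0,0.4]
    - [[0,0,40],0,0.4]
    - [[0,0,50],0,0.4]
    - [[0,0,50],0,0.4]
    - [[0,0,50],0,0.4]

```text
t: 21.8
eef_pos: [498.3, 287.2, 57.8]
orientation: [-3.136, 0.144, -0.01]
wrist_force: [0.4, 0.4, -0.0]
width: 44.5
```

```bash
python3 - <<'E'
from meas import *
s=save('wrist','w11')
h=hsvof(s);H,S,V=h[...,0],h[...,1],h[...,2]
m=(abs(H-166)<8)&(S>110)
st=get_state()
rect(s,m,32+st['eef_pos'][2]+20.5,'tray')
delta((499.7,285.1,-20),-0.0956)
E
```

```text
tray rect 501.3 287.4 size 76.0 45.4 long-ang deg -5.06 px [320. 314.]
shift [ 1.   2.3 78. ] yaw 0.004 phi0 -0.092 pos [498.4 287.3  58. ] tilt [ 0.007 -0.002 -1.   ] j [ 0.87 -0.   -0.22  0.   -1.34  0.6 ] t 21.85 w 44.33709317055262
```

View pics/w11.png

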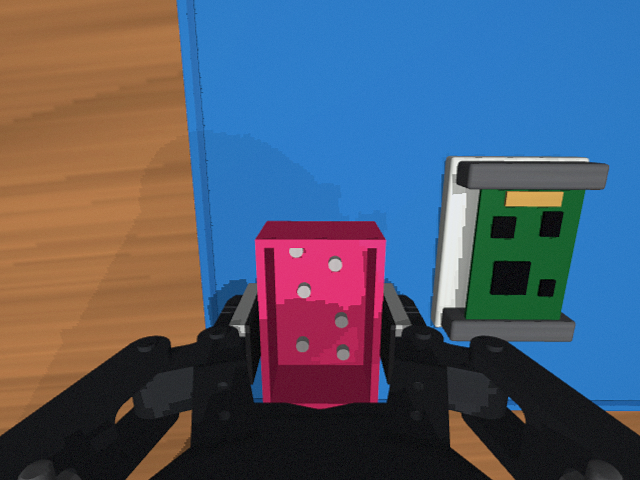

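```bash
python3 - <<'E'
from meas import *
s=load('w11'); ex=np.array([.9954,-.0955]);ey=np.array([.0955,.9954]); H0=np.array([488.9,172.3])
a=ray(s,257,240,110.5)[:2];b=ray(s,384.5,239,110.5)[:2];print(a,b,np.linalg.norm(a-b),'centre',(a+b)/2-35*ex)
for (u,v),z in [((447,159),4),((433,328),4),((454,157),16),((443,325),16)]:
    p=ray(s,u,v,z)[:2]-H0; print(z,(p@ex).round(1),(p@ey).round(1))
cv2.imwrite('pics/crop11.png',cv2.resize(s['color'][140:350,420:500],(229*2,600*1))[:,:,::-1])
E
```

```text
[534.39125758 306.11265821] [530.77076628 262.65995118] 43.603276316298725 centre [497.74201193 287.7288047 ]
4 53.0 39.0
4 -61.8 37.5
16 55.0 39.2
16 -52.7 35.3
```

View pics/crop11.png

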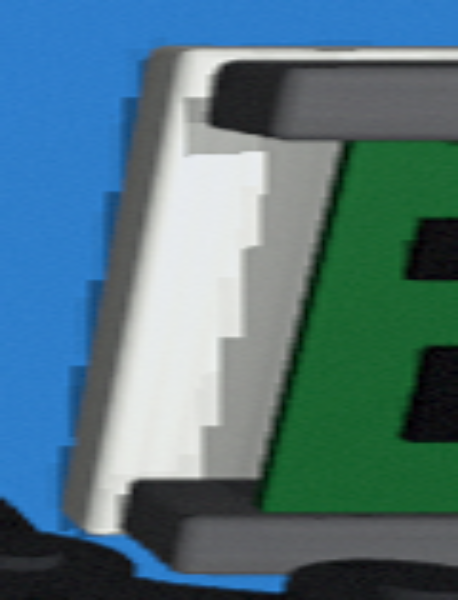

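The holder's outer edge confirms its pose. I'll correct 2 mm and lower the tray.

Call:
arm_command:
  deltas:
    - [[2.2,2.3,25],0.004,0.4]
    - [[2.2,2.3,50],0.004,0.4]
    - [[2.2,2.3,65],0.004,0.4]
    - [[2.2,2.3,74],0.004,0.4]
    - [[2.2,2.3,78],0.004,0.4]
    - [[2.2,2.3,78],0.004,0.4]
    - [[2.2,2.3,78],0.004,0.4]
    - [[2.2,2.3,78],0.004,0.4]

```text
t: 22.85
eef_pos: [501.1, 285.1, -19.6]
orientation: [-3.135, 0.15, -0.011]
wrist_force: [-0.1, -0.3, -0.9]
width: 44.6
```

Call:
arm_command:
  deltas:
    - [[0,0,1],0,0.4]
    - [[0,0,1.5],0,0.4]
    - [[0,0,1.5],0,0.4]
    - [[0,0,1.5],0,0.4]
    - [[0,0,1.5],0,0.65]
    - [[0,0,1.5],0,0.65]
    - [[0,0,1.5],0,0.65]
    - [[0,0,1.5],0,0.65]

```text
t: 23.85
eef_pos: [501.0, 285.1, -21.2]
orientation: [-3.135, 0.151, -0.011]
wrist_force: [0.1, 0.9, 0.1]
width: 55.5
```

Call:
arm_command:
  deltas:
    - [[0,0,0],0,0.65]
    - [[0,0,-20],0,0.65]
    - [[0,0,-50],0,1]
    - [[0,0,-90],0,1]
    - [[0,0,-130],0,1]
    - [[0,0,-130],0,1]
    - [[0,0,-130],0,1]
    - [[0,0,-130],0,1]

```text
t: 24.85
eef_pos: [499.6, 284.4, 107.3]
orientation: [-3.137, 0.151, -0.008]
wrist_force: [-0.6, 0.0, -1.3]
width: 85.3
```

```bash
python3 - <<'E'
from meas import *
s=save('wrist','w12')
h=hsvof(s);H,S,V=h[...,0],h[...,1],h[...,2]
m=(abs(H-166)<8)&(S>110)
rect(s,m,32,'tray')
delta((589,-175,80),-0.0956)
E
```

```text
tray rect 502.2 285.6 size 72.7 44.8 long-ang deg -5.47 px [319. 230.]
shift [132.8 448.7  27.6] yaw -0.0 phi0 -0.096 pos [499.7 284.4 107.4] tilt [ 0.005 -0.001 -1.   ] j [ 0.87 -0.02 -0.15  0.   -1.44  0.61] t 24.9 w 85.37814746649123
```

View pics/w12.png

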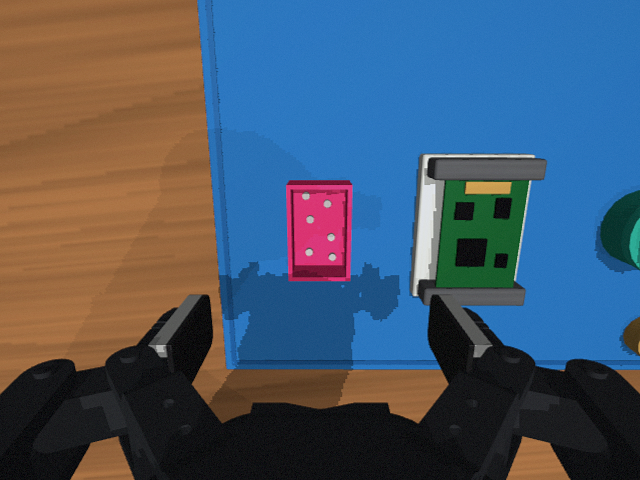

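Tray at (501,285.6), −5.5°, upright. Now the spool.

Call:
arm_command:
  deltas:
    - [[16,56,0],0,1]
    - [[32,112,0],0,1]
    - [[48,168,0],0,1]
    - [[64,224,0],0,1]
    - [[80,280,0],0,1]
    - [[96,336,0],0,1]
    - [[112,392,5],0,1]
    - [[120,445,10],0,1]

```text
t: 25.9
eef_pos: [576.2, -172.1, 96.4]
orientation: [-3.137, 0.151, -0.007]
wrist_force: [0.6, 0.4, 0.3]
width: 85.1
```

Call:
arm_command:
  deltas:
    - [[0,0,0],0,1]
    - [[0,0,0],0,1]
    - [[0,0,0],0,1]
    - [[0,0,0],0,1]
    - [[0,0,0],0,1]
    - [[0,0,0],0,1]
    - [[0,0,0],0,1]
    - [[0,0,0],0,1]

```text
t: 26.9
eef_pos: [576.3, -172.0, 96.4]
orientation: [-3.137, 0.151, -0.007]
wrist_force: [-1.1, -0.7, 0.2]
width: 85.4
```

```bash
python3 - <<'E'
from meas import *
s=save('wrist','w13')
h=hsvof(s);H,S,V=h[...,0],h[...,1],h[...,2]
m=np.zeros((480,640),bool);m[100:300,100:520]=True
circ(s,(V>205)&(S<40)&m,44,'spool',500)
delta((578,-172,-20),-0.0956)
E
```

```text
spool ell 585.0 -175.7 d 47.5 52.4 px [324. 218.]
shift [  1.2  -0.2 116.4] yaw -0.001 phi0 -0.0963 pos [ 576.3 -172.1   96.4] tilt [ 0.004 -0.001 -1.   ] j [ 0.04  0.05 -0.09 -0.   -1.42  1.43] t 26.95 w 85.61233494886935
```

View pics/w13.png

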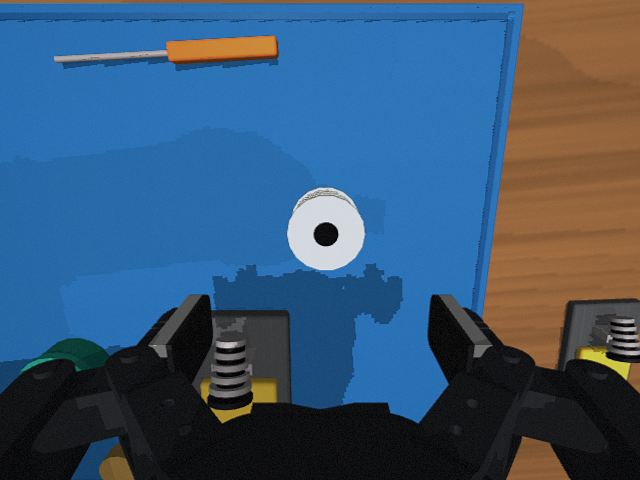

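The top flange disc is centred at (326,233), with the hole at (326,234).

```bash
python3 - <<'E'
from meas import *
s=load('w13')
p=ray(s,326,233,44); print(p, ray(s,288,233,44),ray(s,364.5,233,44)); 
delta((p[0],p[1],-18),-0.0956)
E
```

```text
[ 583.87842074 -176.02062564   44.        ] [ 586.20364516 -151.86380988   44.        ] [ 581.52291061 -200.49208028   44.        ]
shift [  7.5   3.3 114.4] yaw -0.001 phi0 -0.0963 pos [ 576.3 -172.1   96.4] tilt [ 0.004 -0.001 -1.   ] j [ 0.04  0.05 -0.09 -0.   -1.42  1.43] t 26.95 w 85.61233494886935
```

Call:
arm_command:
  deltas:
    - [[7,3.3,30],0,1]
    - [[7,3.3,60],0,1]
    - [[7,3.3,90],0,1]
    - [[7,3.3,112],0,1]
    - [[7,3.3,115],0,1]
    - [[7,3.3,115],0,0.45]
    - [[7,3.3,115],0,0.45]
    - [[7,3.3,115],0,0.45]
  squeeze: 35

```text
t: 27.95
eef_pos: [584.4, -176.3, -16.8]
orientation: [-3.138, 0.151, -0.011]
wrist_force: [-0.7, -0.5, 3.7]
width: 49.2
```

Call:
arm_command:
  deltas:
    - [[0,0,0],0,0.45]
    - [[0,0,0],0,0.45]
    - [[0,0,0],0,0.45]
    - [[0,0,-40],0,0.45]
    - [[0,0,-80],0,0.45]
    - [[0,0,-110],0,0.45]
    - [[0,0,-110],0,0.45]
    - [[0,0,-110],0,0.45]

```text
t: 28.95
eef_pos: [582.8, -175.9, 91.1]
orientation: [-3.137, 0.151, -0.006]
wrist_force: [-1.8, 1.4, -4.6]
width: 49.1
```

```bash
python3 - <<'E'
from meas import *
delta((452.2,-210.2,70),-0.0956)
E
```

```text
shift [-126.7   46.8   20.5] yaw -0.001 phi0 -0.0963 pos [ 582.8 -175.9   91.1] tilt [ 0.004 -0.002 -1.   ] j [ 0.03  0.07 -0.08 -0.   -1.41  1.44] t 28.95 w 49.05035326029925
```

Call:
arm_command:
  deltas:
    - [[-25,9,0],0,0.45]
    - [[-50,18,0],0,0.45]
    - [[-75,27,0],0,0.45]
    - [[-100,36,10],0,0.45]
    - [[-126.7,46.8,20],0,0.45]
    - [[-126.7,46.8,30],0,0.45]
    - [[-126.7,46.8,30],0,0.45]
    - [[-126.7,46.8,30],0,0.45]

```text
t: 29.95
eef_pos: [452.7, -210.1, 60.3]
orientation: [-3.137, 0.15, -0.005]
wrist_force: [0.1, -0.2, -2.2]
width: 48.9
```

```bash
python3 - <<'E'
from meas import *
s=save('wrist','w14'); st=get_state()
h=hsvof(s);H,S,V=h[...,0],h[...,1],h[...,2]
m=np.zeros((480,640),bool);m[200:400,240:400]=True
circ(s,(V>150)&(S<45)&m,44+st['eef_pos'][2]+17.5,'spool',500)
delta((452.2,-210.2,-17.5),-0.0956)
E
```

```text
spool ell 457.3 -209.8 d 46.7 59.4 px [320. 326.]
shift [-0.9  0.3 78. ] yaw -0.0 phi0 -0.0959 pos [ 452.8 -210.1   60.5] tilt [ 0.004 -0.001 -1.   ] j [-0.03 -0.21 -0.41 -0.   -1.37  1.51] t 30.0 w 49.03688056433567
```

View pics/w14.png

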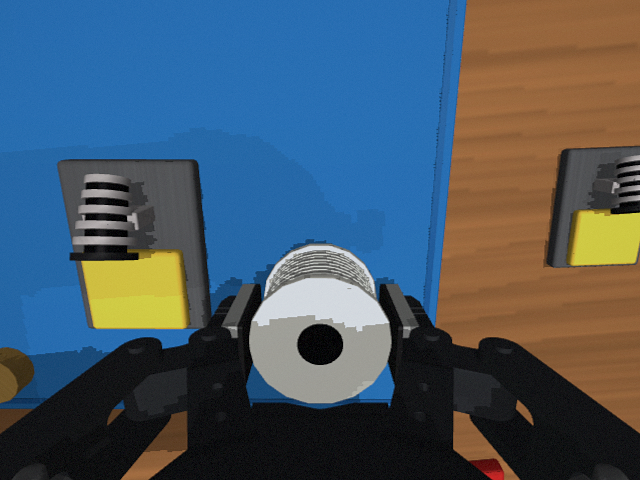

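```bash
python3 - <<'E'
from meas import *
s=load('w14'); ex=np.array([.9954,-.0955]);ey=np.array([.0955,.9954]); S0=np.array([463.2,-94.8])
print(ray(s,320.5,341,122),ray(s,320,344,122))
for (u,v),z in [((196,160),18),((201,327),18),((209,322),4),((202,163),4)]:
    p=ray(s,u,v,z)[:2]-S0; print(z,(p@ex).round(1),(p@ey).round(1))
E
```

```text
[ 453.63786592 -209.74414627  122.        ] [ 452.4920796  -209.46198213  122.        ]
18 54.9 -43.5
18 -52.9 -36.8
4 -57.1 -37.7
4 52.1 -42.4
```

Call:
arm_command:
  deltas:
    - [[-0.9,0.3,25],0,0.45]
    - [[-0.9,0.3,50],0,0.45]
    - [[-0.9,0.3,65],0,0.45]
    - [[-0.9,0.3,73],0,0.45]
    - [[-0.9,0.3,77],0,0.45]
    - [[-0.9,0.3,78],0,0.45]
    - [[-0.9,0.3,78],0,0.45]
    - [[-0.9,0.3,78],0,0.45]

```text
t: 31.0
eef_pos: [452.7, -210.3, -16.8]
orientation: [-3.137, 0.15, -0.008]
wrist_force: [-1.0, 0.3, -0.4]
width: 49.2
```

Call:
arm_command:
  deltas:
    - [[0,0,1],0,0.45]
    - [[0,0,1.5],0,0.45]
    - [[0,0,1.5],0,0.45]
    - [[0,0,1.5],0,0.45]
    - [[0,0,1.5],0,0.7]
    - [[0,0,1.5],0,0.7]
    - [[0,0,1.5],0,0.7]
    - [[0,0,1.5],0,0.8]

```text
t: 32.0
eef_pos: [452.7, -210.4, -18.4]
orientation: [-3.137, 0.15, -0.008]
wrist_force: [-0.3, 0.1, 0.5]
width: 68.2
```

Call:
arm_command:
  deltas:
    - [[0,0,0],0,0.8]
    - [[0,0,-20],0,0.8]
    - [[0,0,-50],0,1]
    - [[0,0,-90],0,1]
    - [[0,0,-130],0,1]
    - [[0,0,-170],0,1]
    - [[0,0,-200],0,1]
    - [[0,0,-200],0,1]

```text
t: 33.0
eef_pos: [452.9, -210.9, 184.6]
orientation: [-3.138, 0.15, -0.016]
wrist_force: [-0.3, 0.0, 0.0]
width: 85.4
```

```bash
python3 - <<'E'
from meas import *
s=save('wrist','w15'); t=save('top','t15'); c=save('scene','s15')
h=hsvof(s);H,S,V=h[...,0],h[...,1],h[...,2]
m=np.zeros((480,640),bool);m[150:330,240:400]=True
circ(s,(V>205)&(S<45)&m,44,'spool',300)
delta((452.2,-150,200),-0.0956)
E
```

```text
spool ell 453.8 -209.8 d 47.4 52.4 px [319. 213.]
shift [ -4.9 -60.1 -19.3] yaw -0.0 phi0 -0.0958 pos [ 451.4 -210.3  180.6] tilt [ 0.004 -0.002 -1.   ] j [-0.03 -0.24 -0.21 -0.   -1.59  1.51] t 33.15 w 85.4766431569609
```

View pics/s15.png

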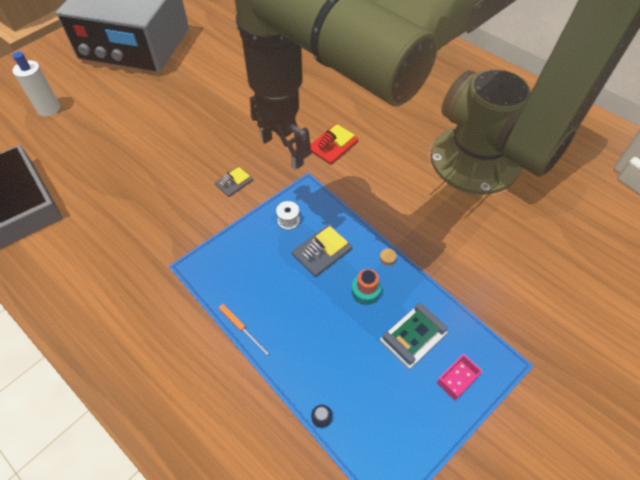

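View pics/w15.png

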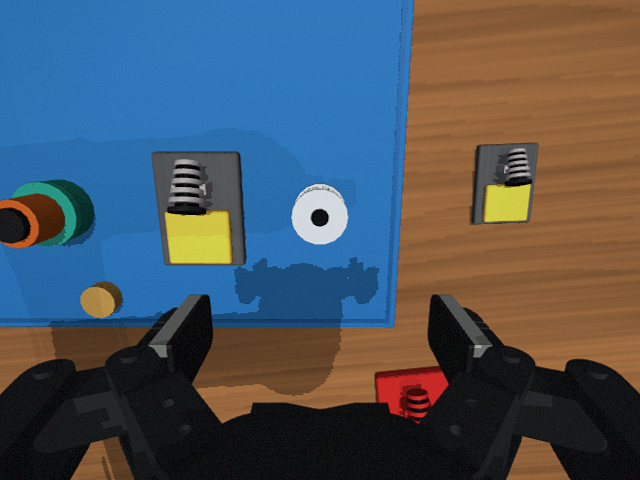

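The scene view shows the row in place: spool (288,214), stand (321,250), jar on tub (367,284), holder (414,334), tray (460,377). The tin (388,256), driver (243,330) and magnifier (321,415) are where they began. One last numeric check of the row before I hand in.

```bash
python3 - <<'E'
from meas import *
ex=np.array([.9954,-.0955]);ey=np.array([.0955,.9954]);M=np.array([476.1,38.7])
for n,p in dict(tub=(476.4,39.7),jar=(476.1,40.3),tray=(500.8,285.6),spool=(453.,-210.)).items():
    d=np.array(p)-M; print(n,'across',(d@ex).round(1),'along',(d@ey).round(1))
a=load('scene0')['color'].astype(int);b=load('s15')['color'].astype(int)
for n,(u,v) in dict(tin=(388,256),drv=(235,318),loupe=(321,415)).items():
    print(n,abs(a[v-12:v+13,u-12:u+13]-b[v-12:v+13,u-12:u+13]).mean().round(1))
print(get_state()['joint_velocities'].round(3))
sign_off()
E
```

```text
tub across 0.2 along 1.0
jar across -0.2 along 1.6
tray across 1.0 along 248.1
spool across 0.8 along -249.8
tin 8.4
drv 6.5
loupe 6.0
[ 0.     0.005 -0.01   0.002  0.    -0.001]
the job is handed in; nothing more can be done
```

The bench is set out as asked and handed in at about 33 s, with the robot clear of everything; `sign_off()` reported no verdict.

| Item | Across the row line | Along the row | Gap |
|---|---|---|---|
| Tub | 0.2 mm off | 1.0 mm from midway | – |
| Jar, on the tub's lid | 0.2 mm off | about 0.7 mm from the tub's centre | – |
| Tray, outside the holder | 1.0 mm off | 248.1 mm from midway | about 51 mm |
| Spool, outside the stand | 0.8 mm off | 249.8 mm from midway | about 50 mm |

- **Angle and uprightness:** the tray's long sides are parallel to the holder's, to within measuring error. All four items look upright in the last views.
- **Bystanders:** the magnifier, tin and screwdriver appear at the same pixels in the first and last scene pictures. The small brightness differences there are noise or shadow-sized.

**What disagreed:**
- **Fingertip height:** the tips sat about 40 mm higher relative to the reported TCP than described. The first tub grasp therefore closed above the lid without touching anything. I used the camera heights after that.
- **Holder-to-stand distance:** it measured 268 mm rather than 270 mm, which is within the calibration error.

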